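Clip the grabber probe onto a battery terminal

ROBOT

A 6-joint arm with a two-finger parallel gripper is mounted at the origin on the work surface. World frame = base frame: x ahead of the robot, y to its left, z up, the work surface at z = 0. Lengths are in mm, angles in rad, forces in N, time in s.
With the tool pointing down it reaches from about 325 to 775 mm from the base axis. Payload 5.5 kg.
Tool frame: the origin (TCP) lies at the very end of the fingers, on their centre line; the grasp point (between the pads) lies 19 mm behind it; z points along the fingers, y is the direction in which the jaws open and shut (so a half turn about z gives the same grasp; the last joint's range is limited). The gripper opens to 85 mm and grips with 20 to 120 N. Pads are 22 mm wide; open, the fingers measure 114 mm over their backs; the gripper's body (76 mm by 85 mm) begins 54 mm behind the grasp point. The pads swing forward as they close: fully open they stand 13 mm farther back than shut.
Start: joints at [1.201, 0.091, 1.231, -0, 1.82, -0.057], TCP at [184.639, 570.898, 231.275] pointing down, gripper open.
Joint ranges: [-2.87, 2.87], [-0.86, 2.18], [0.17, 2.46], [-1.51, 4.65], [0.06, 2.69], [-2.65, 2.65]. Speed limits (rad/s): [2.57, 2.57, 3.01, 3.14, 3.14, 3.14].

INTERFACE

Orientations are given as a 3x3 rotation matrix whose columns are the frame's x, y, z axes.
In Python, from plant import manip gives the robot as it stands.
- The arm moves only by the tool servo_tool, never from a script. Its argument "targets" is a list of rows, each an object with "gripper": the opening, from -1 (shut) to 1 (fully open); "translation": the shift along the tool's x, y, z in mm, a list of three; "yaw": the turn about the tool's z in rad. A call has 1 to 5 rows; each row shifts and turns the commanded pose from where the row before left it, along the tool's axes as they then stand; what a row does not reach is not made up. A row lasts 1/10 s, in which the tool goes at most 50 mm and 8.59 degrees, less where a joint would pass 70% of its speed; a pose out of reach is approached as far as the arm can. A call with a gripper value outside its range is refused whole. The fingers move at their own pace and stop on an object; "newtons" is the grip in N (left out, the last holds). Time passes only in rows, so rows that do not move let the fingers close. It gives the time, the measured TCP pose, the force and the opening at its end, in the units of the state.
- manip.get_obs(): the state, without advancing time (a new reading comes with each control period).
- manip.get_image(name): name is "side" or "top" or "wrist"; returns a dict with "color" (400x640x3 uint8, blue, green, red), "fx", "fy", "cx", "cy" (pixels), "xyz" and "rotation" of the camera in the world; the wrist camera has in their place "mount" (4x4, takes a point from camera to tool coordinates, whose origin is the TCP and whose axes are the flange's). Camera axes: x right, y down, z forward; pixel columns grow to the right and rows downward; lengths in mm; the calibration is good to about 2 mm. The wrist camera is an equidistant fisheye: a pixel r from the principal point sees the ray r / f radians off the axis. A picture is of the moment at which its call begins: read the wrist's pose just before it. There is no depth.
- manip.hand_in(): hands the job in, once; it reports no verdict.
The state is a dict: "time_s": time; "qpos": joint angles; "joint_vel": joint speeds; "tau": joint torques, N m; "position": TCP position; "orientation": TCP orientation; "force": force on the tool from outside, world axes, zero at the start; "moment": the same for the moment, N m; "finger_gap": opening from 0.0 (shut) to 1.0 (fully open).
Only numpy, scipy, OpenCV 4.12 (cv2) and the standard library are available. Lean on these libraries where they do the work, as an engineer would, in place of code of your own. Each camera call takes 0.05 s, during which the arm holds its last target.

TASK

Get the battery pack in the check stand ready and start its check: push the probe's yellow plunger down so that its hook comes out, and with it held down slide the probe along its rail until the hook's shank gently meets the terminal's copper pin, feeling for it as the terminal may stand anywhere in its slot. Let the plunger up so that the hook pulls up under the pin and holds it by its spring, leave go, then press the green start button fully down and release it. Never push or pull hard on the pin or the pack (keep it under 10 N), do not press the button before the pin is hooked, and leave the other things on the bench where they are.

Things in the scene. Friction and masses are not known exactly. Their poses are not given: they have to be found in the camera images.
- tester: Battery check stand, fixed: grey base plate 260 x 360 mm, 12 thick. Origin on the bench; the plate spans x -130..130, y -170..190 mm. x points from the near edge strip to the pack, z up. A rail (87 mm high) runs along y at x = -60 and carries the probe; the battery pack sits on the +x side; a blue console with the start button is at the +y end (97 mm high).
- cap (a point): Centre of the probe's yellow plunger cap: 34 mm along the stand's x, 30 along y, 28 tall; 201 mm above the bench when up. Stand's axes. Pinch it from above across its 30 mm and push it down. Below it a 10 mm stem; from 43 mm under this point (plunger up) a barrel 20 mm across and a thin arm; nothing wider than 22 mm until 112 mm below.
- hook (a point): Middle of the hook's seat (upper face of its foot), 82 mm below and 7.8 mm to +y of cap; moves with the plunger. Steel hook in the stand's y-z plane, 10 mm wide in x: upright shank (5 mm thick, its +y face 5.3 mm to -y of this point), foot 4 mm thick pointing to +y, upturned lip at its end 3.5 mm high, 3 thick. Gap between shank and lip 10.5 mm.
- plunger (a joint): Downward travel of plunger and hook: 0 up (hook in), 0.016 m fully down (hook out). Spring 3 N at 0, 7.8 N at the stop. From 0.0125 the hook passes under the pin with room; with less it may strike the pin's side. With the pin properly in the hook and the cap let go it stays at 0.008 (0.0115: only the lip is under the pin; 0: pin missed).
- carriage (a joint): Position of the probe's carriage along the rail, 0 to 0.14 m, growing to the stand's +y (towards the pin). The probe moves with it; it slides with about 1.5 N of friction and stays where it is left.
- slot (a point): Centre of the slot on the pack's top, 87 mm above the bench, stand's axes. The red terminal post (12 mm wide, 40 tall) is clamped within 22 mm either way of here along y, where exactly is unknown. From it a level copper pin, 8 mm in diameter, juts to -x across the hook's path: axis 28 mm above this point, crossing the hook 28 mm to -x of it. The pin yields along y by 1 mm per 4 N.
- pack: Grey battery pack with a yellow top panel, 98 x 250 x 71 mm, fixed in the stand's nest; origin at the centre of its underside, on the base plate, with the stand's axes. The terminal and its pin belong to it: a push on the pin counts as a push on the pack.
- start (a joint): Green start button: 0 up, 0.006 m fully down (about 5 N), springs back.
- start_top (a point): Centre of the top of the green start button, 28 mm across, on the blue console; pressed straight down.
- spare_cap: Bystander: small red terminal cap, 20 mm across, 22 mm tall, standing on the near edge strip of the stand's base plate; origin at the centre of its underside. Leave alone.
- lock_ring: Bystander: brass ring, 26 mm across, 8 mm tall, lying on the near edge strip of the stand's base plate; origin at the centre of its underside. Leave alone.
- tape: Bystander: roll of brown parcel tape, 100 mm across, 48 mm tall, lying flat; origin at the centre of its underside. Leave alone.
- labels: Bystander: roll of white labels, 90 mm across, 60 mm tall, lying flat; origin at the centre of its underside. Leave alone.
- carton: Bystander: small closed cardboard box, 130 x 100 x 80 mm; origin at the centre of its underside. Leave alone.
- driver: Bystander: screwdriver with an orange handle, lying down; origin at the centre of its underside (as it lies). Leave alone.
- cleaner: Bystander: blue cleaner bottle, 60 mm across, 130 mm tall, standing; origin at the centre of its underside. Leave alone.

How it is judged (in metres and radians):
On the way, in this order (a step that is already met when the one before it is completed fails the run):
1. the plunger is pushed down far enough to put the hook out below the pin (value of joint plunger above 0.0125 m), for 0.1 s.
2. the hook holds the pin by its spring, with the probe let go (value of joint plunger between 0.0065 and 0.0096 m and contact force between pack and anything else above 2 N and contact force between each of the arm, the fingers and anything else below 0.1 N), for 0.2 s.
3. the start button is pressed fully down (value of joint start above 0.005 m), for 0.05 s.
At the end, for the whole second after the job is handed in: The pin lies in the hook: the plunger stays at 6.5 to 9.6 mm and the hook pulls on the pin with more than 2 N, probe at rest; the start button is up again (value of joint plunger between 0.0065 and 0.0096 m and contact force between pack and anything else above 2 N and value of joint start below 0.0015 m and velocity of joint each of plunger, carriage below 0.005 m/s and velocity of joint carriage above -0.005 m/s); the robot touches nothing.
It fails at once if the pack or its terminal pin is pushed or pulled with more than 11 N (contact force between pack and anything else above 11 N).
It fails at once if the start button is pressed while the pin is not hooked (value of joint start above 0.004 m and (value of joint plunger below 0.0065 m or value of joint plunger above 0.0096 m)).
It fails at once if a bystander is moved more than 20 mm (15 mm for those on the stand's plate) (distance of any of spare_cap, lock_ring from where it was at the start of the episode above 0.015 m or distance of any of tape, labels, carton, driver, cleaner from where it was at the start of the episode above 0.02 m).
It also fails if it takes over 64 s, if anything falls off the work surface, if the arm or the gripper's body presses on something with over 40 N, if the wrist force passes 120 N, or if a joint passes its speed limit or range.

## Working session

There is one attempt and no reset: what is moved stays moved. The work goes in short steps, Python scripts to look and compute and a tool call to move; the robot and the scene stay as the last step left them, time stands still between calls to the robot, and variables do not carry over. Pictures are saved under pics/ and viewed, and the job is handed in when it is done.

Besides the shell and the picture viewer there is one more tool, called after "Request:" by a JSON object that holds its "api" and its "payload". servo_tool: Moves the arm, as the interface text tells. Its arguments: {"type":"object","properties":{"targets":{"type":"array"},"newtons":{"type":"number"}},"required":["targets"]}

```bash
ls; mkdir -p pics
python3 - <<'E'
from plant import manip
import cv2
o=manip.get_obs(); print(o)
for n in ("side","top","wrist"):
    im=manip.get_image(n); cv2.imwrite(f"pics/{n}0.png",im["color"])
    print({k:v for k,v in im.items() if k!="color"})
E
```

```text
pics
{'time_s': 0.0, 'qpos': array([ 1.20130910e+00,  9.18523728e-02,  1.23193866e+00, -2.19286096e-05,
        1.81978643e+00, -5.66556975e-02]), 'joint_vel': array([ 0.00147564, -0.00028058,  0.00091431, -0.00127994,  0.0002956 ,
       -0.00115451]), 'tau': array([-1.73215412e-04, -4.58723080e+01, -4.18028748e+01,  8.77063235e-05,
        1.14255634e-02, -1.40199489e-05]), 'position': array([184.52903271, 570.60960087, 230.12494667]), 'orientation': array([[-9.51464283e-01,  3.07758399e-01, -6.96971821e-04],
       [ 3.07759175e-01,  9.51462472e-01, -1.85853799e-03],
       [ 9.11618558e-05, -1.98283199e-03, -9.99998030e-01]]), 'force': array([-0.39044099, -0.25591926, -0.16869665]), 'moment': array([-0.00589833,  0.01582117,  0.05945959]), 'finger_gap': 0.998931800839602}
{'fx': 434.99030673822176, 'fy': 434.99030673822176, 'cx': 318.50563936031494, 'cy': 202.08487418507923, 'xyz': array([-227.92823211, -786.24361057,  864.45686497]), 'rotation': array([[ 0.70901488, -0.40066736,  0.58031333],
       [-0.70518803, -0.39958759,  0.58569583],
       [-0.0027832 , -0.82449708, -0.56585937]])}
{'fx': 402.72386442489324, 'fy': 402.72386442489324, 'cx': 311.51346774070856, 'cy': 203.5429284942106, 'xyz': array([2.49267405e+02, 2.17929099e-01, 1.31047979e+03]), 'rotation': array([[ 4.93012757e-02, -9.70374861e-01,  2.36520639e-01],
       [-9.98783903e-01, -4.79734719e-02,  1.13692800e-02],
       [ 3.14252734e-04, -2.36793527e-01, -9.71559945e-01]])}
{'fx': 309.70691628693146, 'fy': 309.70691628693146, 'cx': 318.7378545889544, 'cy': 196.92877599304038, 'mount': array([[-5.84806503e-05, -9.54871579e-01, -2.97018963e-01,
         7.55353218e+01],
       [ 9.99999983e-01, -3.44672966e-06, -1.85811251e-04,
        -7.02706126e-02],
       [ 1.76402139e-04, -2.97018968e-01,  9.54871563e-01,
        -1.42638234e+02],
       [ 0.00000000e+00,  0.00000000e+00,  0.00000000e+00,
         1.00000000e+00]])}
```

View pics/side0.png

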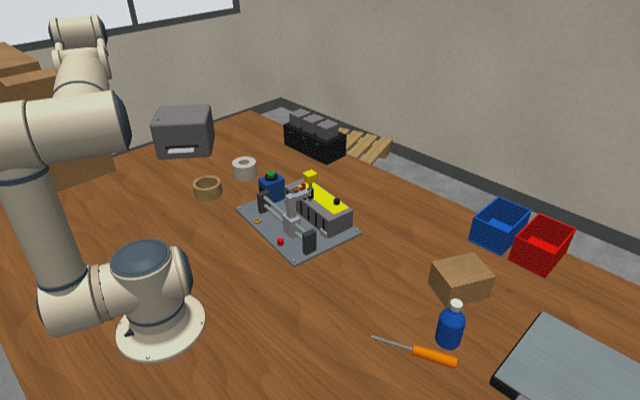

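View pics/top0.png

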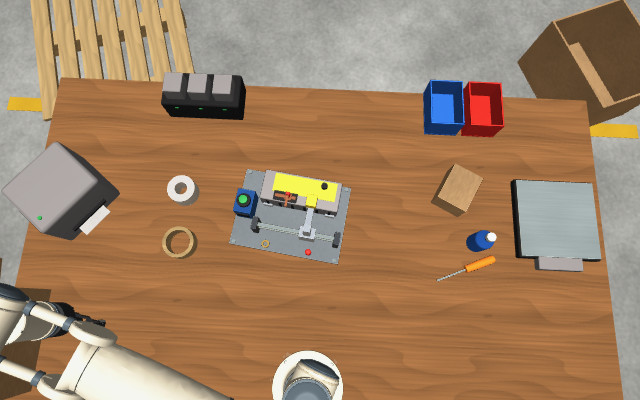

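View pics/wrist0.png

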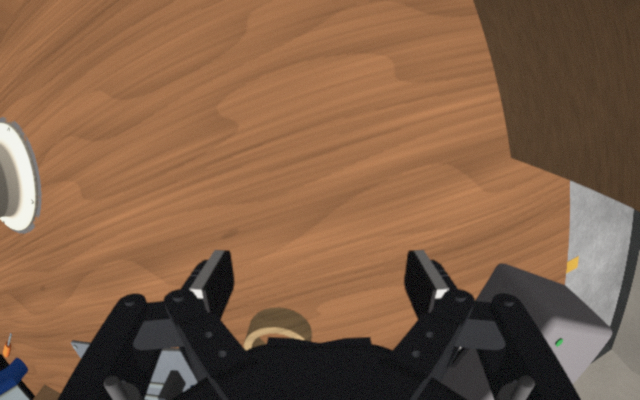

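The top view shows the stand near (290,215), with the console at (245,203), the cap near (312,202) and the post near (288,198). I'll zoom in on these.

Run:
```python
import cv2
a=cv2.imread("pics/top0.png")[155:275,220:365]; cv2.imwrite("pics/top0z.png",cv2.resize(a,None,fx=5,fy=5,interpolation=cv2.INTER_CUBIC))
a=cv2.imread("pics/side0.png")[160:270,230:370]; cv2.imwrite("pics/side0z.png",cv2.resize(a,None,fx=5,fy=5,interpolation=cv2.INTER_CUBIC))
```

```text
(no output)
```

View pics/top0z.png

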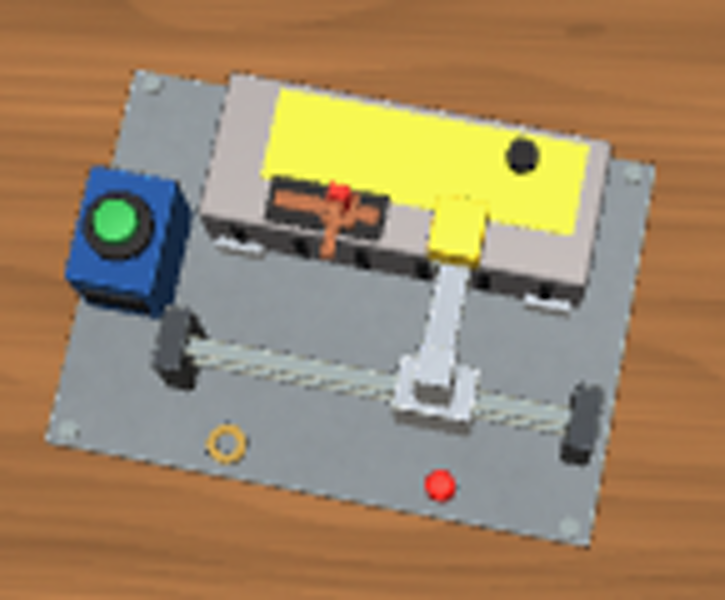

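View pics/side0z.png

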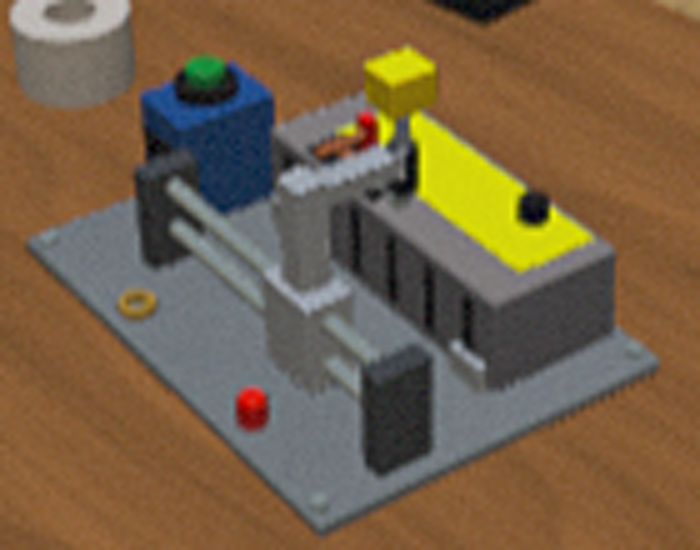

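```bash
cat > h.py <<'E'
import numpy as np, cv2
C={"top":(402.7239,311.5135,203.5429,np.array([249.2674,.2179,1310.4798]),np.array([[ 4.93012757e-02, -9.70374861e-01,  2.36520639e-01],[-9.98783903e-01, -4.79734719e-02,  1.13692800e-02],[ 3.14252734e-04, -2.36793527e-01, -9.71559945e-01]])),
"side":(434.9903,318.5056,202.0849,np.array([-227.92823211, -786.24361057,  864.45686497]),np.array([[ 0.70901488, -0.40066736,  0.58031333],[-0.70518803, -0.39958759,  0.58569583],[-0.0027832 , -0.82449708, -0.56585937]]))}
def ray(n,p):
    f,cx,cy,o,R=C[n]; d=R@np.array([(p[0]-cx)/f,(p[1]-cy)/f,1]); return o,d/np.linalg.norm(d)
def onz(n,p,z):
    o,d=ray(n,p); return o+d*(z-o[2])/d[2]
def proj(n,X):
    f,cx,cy,o,R=C[n]; q=R.T@(np.array(X)-o); return f*q[:2]/q[2]+[cx,cy]
def wray(obs,p,mount,f,cx,cy):
    v=np.array([p[0]-cx,p[1]-cy]); r=np.linalg.norm(v); th=r/f
    d=np.array([*(v/r*np.sin(th)),np.cos(th)]) if r>0 else np.array([0,0,1.])
    R=np.array(obs["orientation"]); return R@mount[:3,3]+obs["position"], R@(mount[:3,:3]@d)
def tri(rays):
    A=np.zeros((3,3));b=np.zeros(3)
    for o,d in rays:
        P=np.eye(3)-np.outer(d,d);A+=P;b+=P@o
    X=np.linalg.solve(A,b); return X,[np.linalg.norm((np.eye(3)-np.outer(d,d))@(X-o)) for o,d in rays]
E
python3 - <<'E'
from h import *
T=lambda p:(p[0]/5+220-.4,p[1]/5+155-.4)
S=lambda p:(p[0]/5+230-.4,p[1]/5+160-.4)
cs=[onz("top",T(p),12) for p in [(137,70),(655,160),(588,545),(48,440)]]
print(np.round(cs,1))
loc=np.array([[130,190],[130,-170],[-130,-170],[-130,190]],float)
W=np.array(cs)[:,:2]
a=loc-loc.mean(0);b=W-W.mean(0);U,s,V=np.linalg.svd(a.T@b);R=(U@V).T
t=W.mean(0)-R@loc.mean(0);print("yaw",np.arctan2(R[1,0],R[0,0]),t,(W-(loc@R.T+t)).round(1).tolist())
print("cap topface",[onz("top",T(p),215).round(1) for p in [(459,215)]], "start",onz("top",T((115,220)),100))
print("cap",tri([ray("top",T((459,217))),ray("side",S((403,65)))]))
print("start",tri([ray("top",T((114,219))),ray("side",S((207,67)))]))
X=tri([ray("top",T((459,217))),ray("side",S((403,65)))])[0]
for n,X in (("cap",X[:2]),("post",onz("top",T((340,190)),127)[:2]),("pinend",onz("top",T((328,255)),115)[:2]),("start",onz("top",T((115,219)),105)[:2]),("slotc",onz("top",T((327,208)),87)[:2])): print(n,R.T@(X-t))
E
```

```text
[[ 676.4  239.9   12. ]
 [ 630.2 -112.6   12. ]
 [ 371.7  -76.5   12. ]
 [ 422.   275.5   12. ]]
yaw -0.13704066697024148 [523.72599071  71.65984385] [[-2.1, -2.3], [1.0, 1.9], [0.0, 2.5], [1.1, -2.1]]
cap topface [array([533.1,  14.2, 215. ])] start [549.16012566 228.72713835 100.        ]
cap (array([532.19876461,  14.48865457, 212.3130056 ]), [np.float64(0.5284357109462033), np.float64(0.528435710946231)])
start (array([547.23694974, 225.47218949, 115.9523798 ]), [np.float64(1.6862507384838614), np.float64(1.6862507384838685)])
cap [ 16.20361626 -55.47770365]
post [41.59672501 22.71700871]
pinend [ 3.03447589 23.05799167]
start [  3.26244436 158.10871529]
slotc [38.86622246 32.83596383]
```

Request:
{"api": "servo_tool", "payload": {"targets": [{"gripper":1,"translation":[0,0,-40],"yaw":-0.088},{"gripper":1,"translation":[0,0,-35],"yaw":-0.088},{"gripper":1,"translation":[-30,-36,0],"yaw":0},{"gripper":1,"translation":[-30,-36,0],"yaw":0},{"gripper":1,"translation":[-30,-36,0],"yaw":0}], "newtons": 40}}

```text
time_s: 0.65
position: [259.5, 450.5, 306.0]
orientation: [[-0.991, 0.135, -0.0], [0.135, 0.991, -0.0], [0.0, -0.0, -1.0]]
force: [1.1, -0.8, 0.2]
finger_gap: 0.996
```

Request:
{"api": "servo_tool", "payload": {"targets": [{"gripper":1,"translation":[-30,-36,0],"yaw":0},{"gripper":1,"translation":[-30,-36,0],"yaw":0},{"gripper":1,"translation":[-30,-36,0],"yaw":0},{"gripper":1,"translation":[-30,-36,0],"yaw":0},{"gripper":1,"translation":[-30,-36,0],"yaw":0}]}}

```text
time_s: 1.15
position: [383.6, 251.1, 306.1]
orientation: [[-0.991, 0.136, 0.0], [0.136, 0.991, 0.0], [-0.0, 0.0, -1.0]]
force: [1.1, 0.4, 0.6]
finger_gap: 0.998
```

Request:
{"api": "servo_tool", "payload": {"targets": [{"gripper":1,"translation":[-30,-36,0],"yaw":0},{"gripper":1,"translation":[-30,-36,0],"yaw":0},{"gripper":1,"translation":[-30,-36,0],"yaw":0},{"gripper":1,"translation":[-30,-36,0],"yaw":0},{"gripper":1,"translation":[0,0,0],"yaw":0}]}}

```text
time_s: 1.65
position: [484.1, 89.3, 304.8]
orientation: [[-0.99, 0.143, -0.002], [0.143, 0.99, -0.002], [0.002, -0.002, -1.0]]
force: [-0.4, 0.8, -0.3]
finger_gap: 0.999
```

```bash
cat > w.py <<'E'
import sys; from plant import manip; import cv2, json
o=manip.get_obs(); im=manip.get_image("wrist"); n=sys.argv[1]; cv2.imwrite(f"pics/{n}.png",im["color"])
json.dump({"position":o["position"].tolist(),"orientation":o["orientation"].tolist(),"mount":im["mount"].tolist(),"f":im["fx"],"cx":im["cx"],"cy":im["cy"]},open(f"pics/{n}.json","w"))
print(o["time_s"],o["position"],o["force"],o["orientation"][:,1])
E
python3 w.py w1
```

```text
1.65 [484.12470097  89.30398098 304.78534116] [-0.36758751  0.78965487 -0.33688057] [ 0.14328751  0.98967855 -0.00224747]
```

View pics/w1.png

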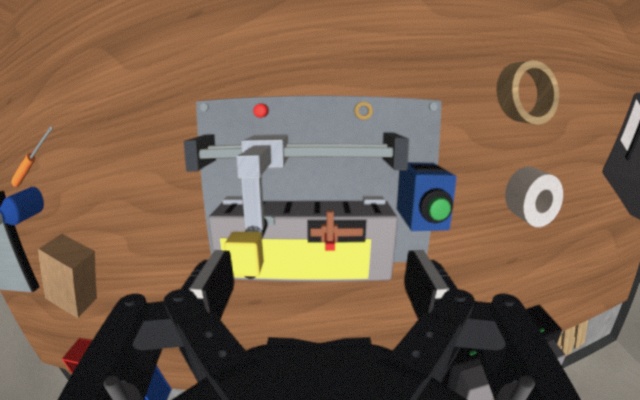

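Whole stand visible: cap at about (245,250), pin from (330,215) to the post at (330,245), button at (437,208). I'll zoom in to measure.

Run:
```python
import cv2
a=cv2.imread("pics/w1.png")
cv2.imwrite("pics/w1z.png",cv2.resize(a[190:290,200:360],None,fx=5,fy=5,interpolation=cv2.INTER_CUBIC))
cv2.imwrite("pics/w1p.png",cv2.resize(a[85:285,190:460],None,fx=2.9,fy=2.9,interpolation=cv2.INTER_CUBIC))
```

```text
(no output)
```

View pics/w1z.png

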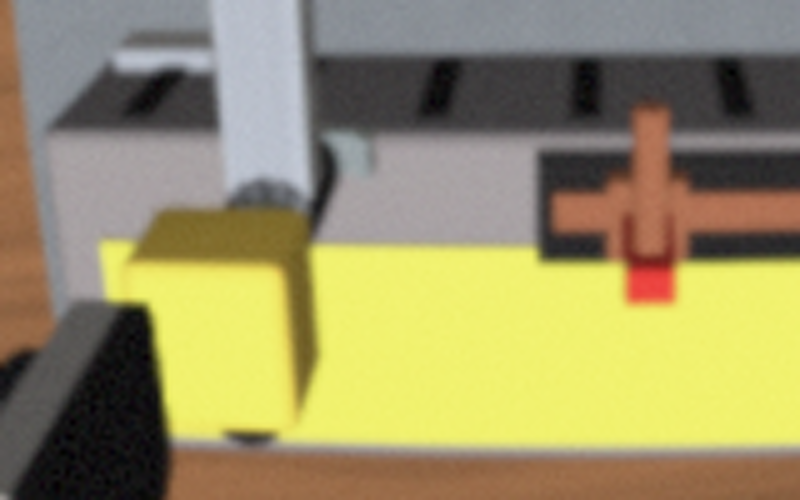

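View pics/w1p.png

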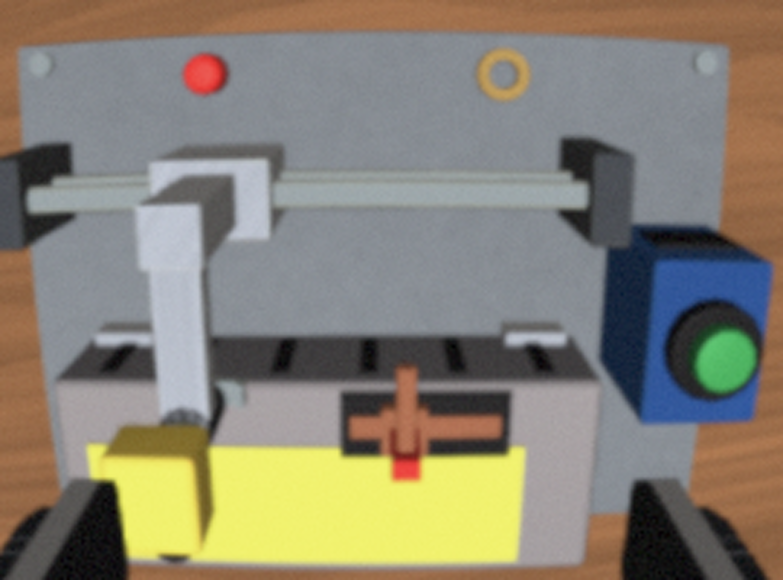

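Run:
```python
from h import *; import json
o=json.load(open("pics/w1.json")); o={k:np.array(v) for k,v in o.items()}
Z=lambda p:(p[0]/5+200-.4,p[1]/5+190-.4); P=lambda p:(p[0]/2.9+190-.33,p[1]/2.9+85-.33)
wr=lambda p:wray(o,p,o["mount"],o["f"],o["cx"],o["cy"])
def onw(p,z):
    a,d=wr(p); return a+d*(z-a[2])/d[2]
A=onw(P((20,47)),12);B=onw(P((728,47)),12);print("near corners",A,B,np.linalg.norm(B-A)); d=B-A; yaw=np.arctan2(-d[0],d[1]);print("yaw",yaw)
R=np.array([[np.cos(yaw),-np.sin(yaw)],[np.sin(yaw),np.cos(yaw)]])
t=(A+B)[:2]/2-R@[-130,10]; print("t",t)
def st(X): return (R.T@(X[:2]-t)).round(1)
for n,ps in (("captop",[(128,262),(283,264),(297,430),(165,435)]),):
    Q=[onw(Z(p),215) for p in ps];print(n,np.round(Q,1).tolist(),[st(q).tolist() for q in Q])
for n,p,z in (("pinend",(652,108),115),("pinbase",(652,220),115),("slotL",(540,207),87)): X=onw(Z(p),z);print(n,X.round(1),st(X))
T=lambda p:(p[0]/5+220-.4,p[1]/5+155-.4)
S=lambda p:(p[0]/5+230-.4,p[1]/5+160-.4)
X,r=tri([ray("top",T((114,219))),ray("side",S((207,67))),wr(P((727,360)))]);print("start",X,r,st(X))
X,r=tri([ray("top",T((459,217))),ray("side",S((403,65))),wr(Z((212,345)))]);print("captop",X,r,st(X))
```

```text
near corners [372.30857215 -75.32822549  12.        ] [423.3285661  276.58814934  12.        ] 355.5955211452171
yaw -0.1439744899248266
t [525.03875639  72.08133755]
captop [[509.3, 4.2, 215.0], [512.9, 31.5, 215.0], [545.4, 26.6, 215.0], [544.1, 1.7, 215.0]] [[-5.8, -69.4], [-6.2, -41.9], [26.7, -42.1], [28.9, -66.9]]
pinend [530.  95. 115.] [ 1.6 23.4]
pinbase [557.7  91.4 115. ] [29.6 23.8]
slotL [562.6  63.   87. ] [38.5 -3.6]
start [547.07545469 225.98643388 115.80181377] [np.float64(1.2840659596714927), np.float64(2.1230666797692117), np.float64(0.9387333902436855)] [ -0.3 155.5]
captop [530.81753981  14.09359637 212.15128765] [np.float64(1.807735209965227), np.float64(0.6835073441006312), np.float64(2.3656243167468296)] [ 14.  -56.6]
```

Request:
{"api": "servo_tool", "payload": {"targets": [{"gripper":1,"translation":[-28,-33,0],"yaw":0},{"gripper":1,"translation":[-28,-34,0],"yaw":0},{"gripper":1,"translation":[0,0,30],"yaw":0},{"gripper":1,"translation":[0,0,25],"yaw":0},{"gripper":1,"translation":[0,0,0],"yaw":0}]}}

```text
time_s: 2.2
position: [527.1, 20.9, 246.9]
orientation: [[-0.991, 0.135, -0.008], [0.135, 0.991, 0.001], [0.008, -0.0, -1.0]]
force: [-0.5, 0.0, -0.9]
finger_gap: 1.001
```

```bash
python3 w.py w2
```

```text
2.2 [527.13134467  20.91764887 246.87964438] [-0.52492853  0.04120927 -0.94465825] [ 1.35323062e-01  9.90801456e-01 -3.79064328e-04]
```

View pics/w2.png

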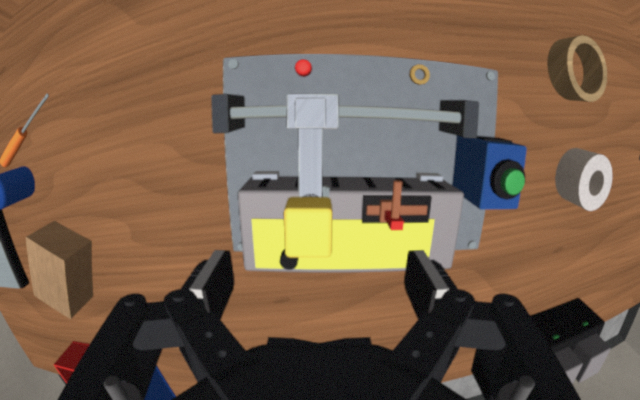

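The cap's top face is centred near (308,231), between the fingers at x=318. I'll measure it.

Run:
```python
import cv2
a=cv2.imread("pics/w2.png")
cv2.imwrite("pics/w2z.png",cv2.resize(a[170:290,220:380],None,fx=5,fy=5,interpolation=cv2.INTER_CUBIC))
from plant import manip
o=manip.get_obs();print(o["position"],o["joint_vel"].round(3))
```

```text
[527.64001295  20.99846367 249.5679636 ] [ 0.002 -0.021 -0.068 -0.003  0.014 -0.004]
```

View pics/w2z.png

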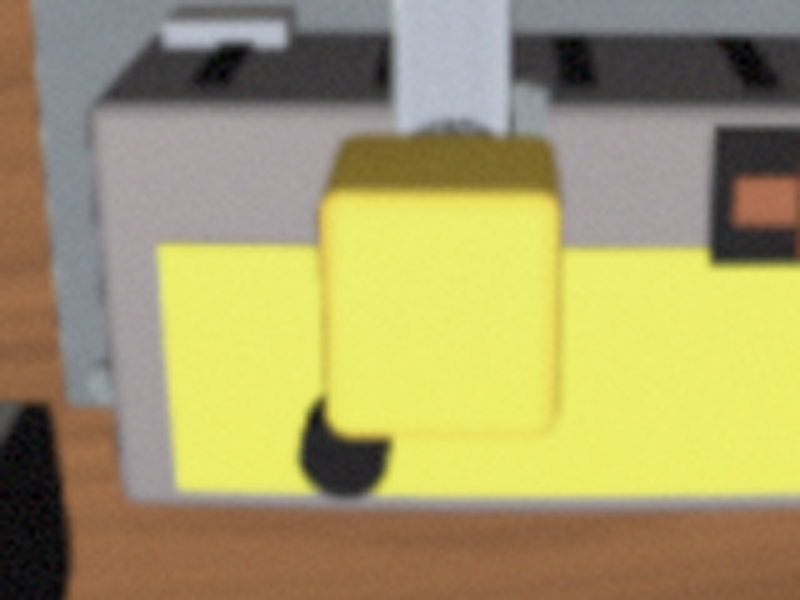

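Run:
```python
from h import *; import json
o=json.load(open("pics/w2.json")); o={k:np.array(v) for k,v in o.items()}
Z=lambda p:(p[0]/5+220-.4,p[1]/5+170-.4)
def onw(p,z):
    a,d=wray(o,Z(p),o["mount"],o["f"],o["cx"],o["cy"]); return a+d*(z-a[2])/d[2]
Q=np.array([onw(p,215) for p in [(322,194),(560,194),(556,432),(330,436)]]);print(Q.round(1),Q.mean(0),np.linalg.norm(Q-np.roll(Q,-1,0),axis=1))
R=o["orientation"];print("tool delta",R.T@(Q.mean(0)-[527.6,21.0,215]))
```

```text
[[510.1   2.  215. ]
 [514.   30.3 215. ]
 [545.7  25.9 215. ]
 [542.5  -2.7 215. ]] [528.09924182  13.86728922 215.        ] [28.54254611 32.049247   28.83218464 32.74839266]
tool delta [-1.45984774 -6.9995413  -0.00846884]
```

Request:
{"api": "servo_tool", "payload": {"targets": [{"gripper":1,"translation":[-1,-7,0],"yaw":0},{"gripper":1,"translation":[0,0,22],"yaw":0},{"gripper":1,"translation":[0,0,22],"yaw":0},{"gripper":1,"translation":[0,0,22],"yaw":0},{"gripper":1,"translation":[0,0,0],"yaw":0}]}}

```text
time_s: 2.75
position: [528.0, 13.0, 183.9]
orientation: [[-0.991, 0.136, -0.003], [0.136, 0.991, 0.0], [0.003, -0.0, -1.0]]
force: [0.5, 0.2, -0.4]
finger_gap: 1.0
```

Request:
{"api": "servo_tool", "payload": {"targets": [{"gripper":0,"translation":[0,0,0],"yaw":0},{"gripper":-0.2,"translation":[0,0,0],"yaw":0},{"gripper":-0.4,"translation":[0,0,0],"yaw":0},{"gripper":-0.6,"translation":[0,0,0],"yaw":0},{"gripper":-0.6,"translation":[0,0,0],"yaw":0}], "newtons": 40}}

```text
time_s: 3.25
position: [529.2, 12.8, 186.5]
orientation: [[-0.991, 0.137, 0.002], [0.137, 0.991, 0.0], [-0.002, 0.0, -1.0]]
force: [0.6, -0.1, 2.2]
finger_gap: 0.341
```

```bash
python3 w.py w3
```

```text
3.25 [529.2417872   12.77296392 186.47159471] [ 0.62654359 -0.12236317  2.16302665] [1.36539166e-01 9.90634623e-01 3.17509302e-04]
```

View pics/w3.png

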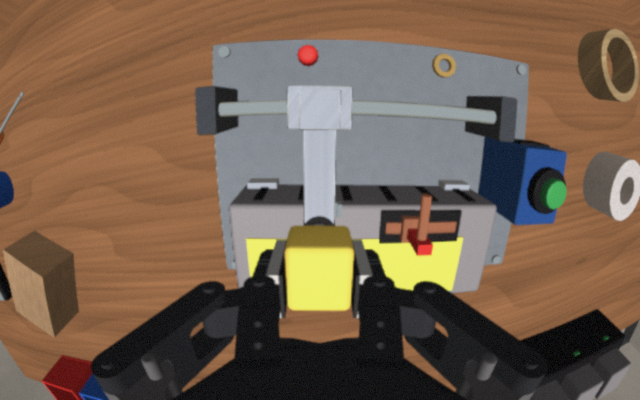

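Request:
{"api": "servo_tool", "payload": {"targets": [{"gripper":-1,"translation":[0,0,0],"yaw":0},{"gripper":-1,"translation":[0,0,0],"yaw":0},{"gripper":-1,"translation":[0,0,3],"yaw":0},{"gripper":-1,"translation":[0,0,3],"yaw":0},{"gripper":-1,"translation":[0,0,0],"yaw":0}], "newtons": 50}}

```text
time_s: 3.8
position: [529.1, 12.8, 179.1]
orientation: [[-0.991, 0.136, 0.001], [0.136, 0.991, 0.0], [-0.001, 0.0, -1.0]]
force: [2.8, 0.4, 4.8]
finger_gap: 0.343
```

Request:
{"api": "servo_tool", "payload": {"targets": [{"gripper":-1,"translation":[0,0,3],"yaw":0},{"gripper":-1,"translation":[0,0,3],"yaw":0},{"gripper":-1,"translation":[0,0,1],"yaw":0},{"gripper":-1,"translation":[0,0,0],"yaw":0},{"gripper":-1,"translation":[0,0,0],"yaw":0}]}}

```text
time_s: 4.3
position: [529.2, 12.8, 173.0]
orientation: [[-0.991, 0.136, 0.002], [0.136, 0.991, 0.0], [-0.002, 0.0, -1.0]]
force: [2.5, 0.0, 5.8]
finger_gap: 0.344
```

Request:
{"api": "servo_tool", "payload": {"targets": [{"gripper":-1,"translation":[0,0,1],"yaw":0},{"gripper":-1,"translation":[0,0,1],"yaw":0},{"gripper":-1,"translation":[0,0,0],"yaw":0},{"gripper":-1,"translation":[0,0,0],"yaw":0}]}}

```text
time_s: 4.7
position: [529.2, 12.8, 171.2]
orientation: [[-0.991, 0.136, 0.002], [0.136, 0.991, -0.0], [-0.002, 0.0, -1.0]]
force: [2.4, 1.2, 8.0]
finger_gap: 0.343
```

```bash
python3 w.py w4
python3 - <<'E'
import cv2
from plant import manip
im=manip.get_image("side")["color"];cv2.imwrite("pics/side4.png",cv2.resize(im[150:260,230:370],None,fx=5,fy=5,interpolation=cv2.INTER_CUBIC))
a=cv2.imread("pics/w4.png");cv2.imwrite("pics/w4z.png",cv2.resize(a[150:330,200:480],None,fx=2.8,fy=2.8,interpolation=cv2.INTER_CUBIC))
print(manip.get_obs()["force"])
E
```

```text
4.7 [529.18149164  12.76178851 171.23285579] [2.3788268  1.17870677 7.98996806] [1.36361739e-01 9.90659087e-01 2.23442226e-04]
[1.14462553 0.7048354  7.368241  ]
```

View pics/side4.png

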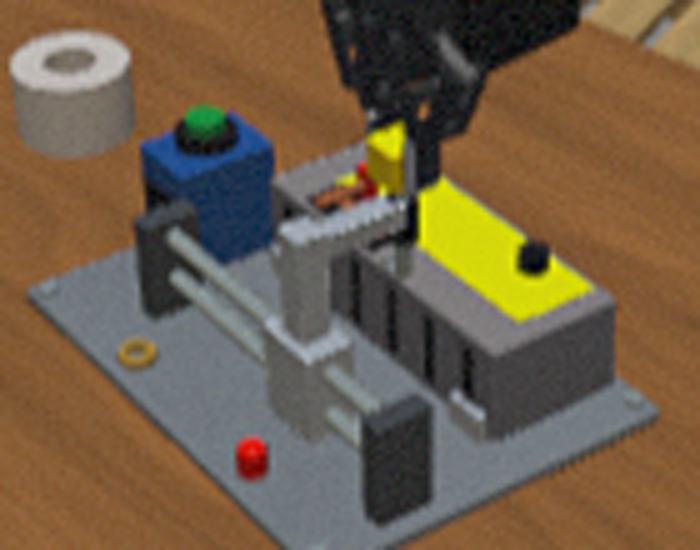

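View pics/w4z.png

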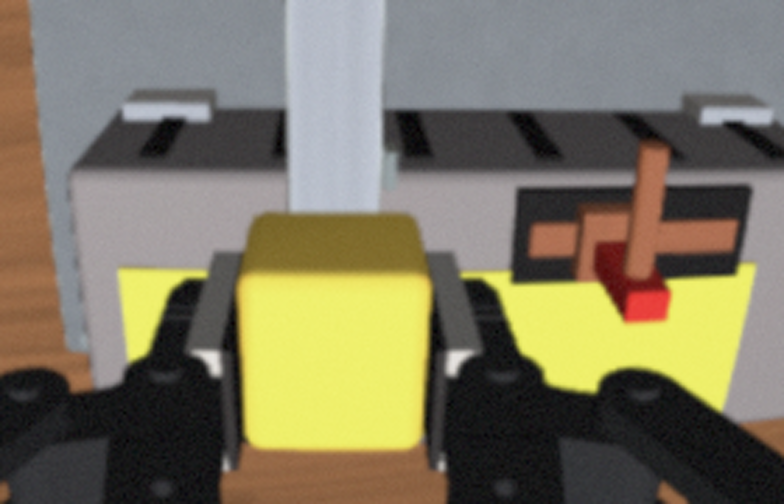

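Run:
```python
from h import *; import json
o=json.load(open("pics/w4.json")); o={k:np.array(v) for k,v in o.items()}
Z=lambda p:(p[0]/2.8+200-.4,p[1]/2.8+150-.4)
def onw(p,z):
    a,d=wray(o,Z(p),o["mount"],o["f"],o["cx"],o["cy"]); return a+d*(z-a[2])/d[2]
R=o["orientation"]
for p,z in [((654,145),118),((649,200),118),((640,270),118),((243,272),200),((430,272),200)]:
    X=onw(p,z);print(p,X.round(1),(R.T@(X-o["position"])).round(1))
```

```text
(654, 145) [528.9  93.2 118. ] [11.4 79.6 53.2]
(649, 200) [543.5  91.7 118. ] [-3.4 80.1 53.3]
(640, 270) [563.3  89.2 118. ] [-23.2  80.4  53.3]
(243, 272) [508.7   2.  200. ] [ 18.7 -13.5 -28.8]
(430, 272) [512.5  29.2 200. ] [ 18.7  14.  -28.8]
```

Request:
{"api": "servo_tool", "payload": {"targets": [{"gripper":-1,"translation":[0,5,0],"yaw":0},{"gripper":-1,"translation":[0,10,0],"yaw":0},{"gripper":-1,"translation":[0,10,0],"yaw":0},{"gripper":-1,"translation":[0,10,0],"yaw":0},{"gripper":-1,"translation":[0,5,0],"yaw":0}]}}

```text
time_s: 5.3
position: [534.8, 52.3, 171.3]
orientation: [[-0.991, 0.137, 0.002], [0.137, 0.991, -0.001], [-0.002, -0.001, -1.0]]
force: [1.9, -2.1, 6.9]
finger_gap: 0.343
```

Request:
{"api": "servo_tool", "payload": {"targets": [{"gripper":-1,"translation":[0,6,0],"yaw":0},{"gripper":-1,"translation":[0,6,0],"yaw":0},{"gripper":-1,"translation":[0,4,0],"yaw":0},{"gripper":-1,"translation":[0,2,0],"yaw":0},{"gripper":-1,"translation":[0,0,0],"yaw":0}]}}

```text
time_s: 5.8
position: [537.3, 70.0, 171.3]
orientation: [[-0.991, 0.137, 0.002], [0.137, 0.991, -0.001], [-0.002, -0.0, -1.0]]
force: [3.8, -0.5, 6.0]
finger_gap: 0.339
```

```bash
python3 w.py w5
python3 - <<'E'
import cv2
from plant import manip
im=manip.get_image("side")["color"];cv2.imwrite("pics/side5.png",cv2.resize(im[150:260,230:370],None,fx=5,fy=5,interpolation=cv2.INTER_CUBIC))
a=cv2.imread("pics/w5.png");cv2.imwrite("pics/w5z.png",cv2.resize(a[150:330,200:480],None,fx=2.8,fy=2.8,interpolation=cv2.INTER_CUBIC))
print(manip.get_obs()["force"])
E
```

```text
5.8 [537.32101325  70.04651491 171.31444865] [ 3.79536698 -0.51084281  6.0235938 ] [ 1.36507440e-01  9.90639020e-01 -2.27101112e-04]
[ 2.52381676 -0.0600673   7.02433029]
```

View pics/side5.png

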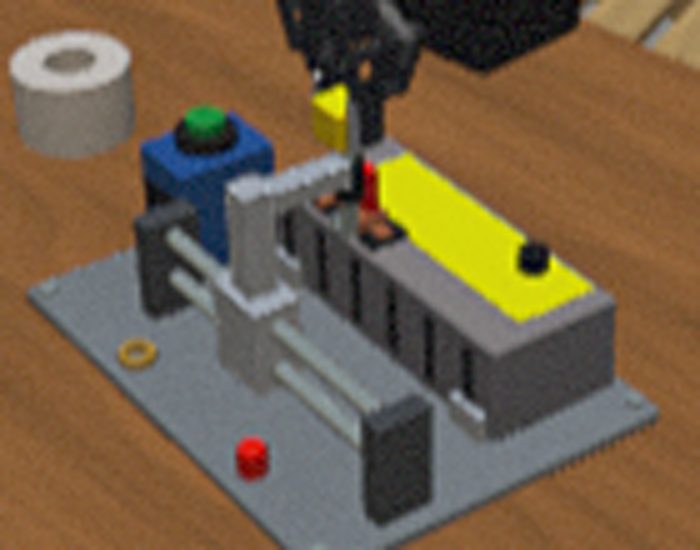

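View pics/w5z.png

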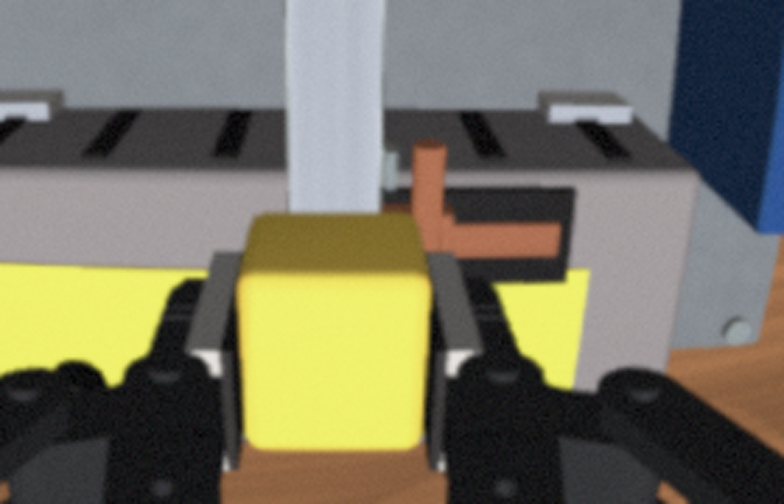

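Request:
{"api": "servo_tool", "payload": {"targets": [{"gripper":-1,"translation":[0,3,0],"yaw":0},{"gripper":-1,"translation":[0,3,0],"yaw":0},{"gripper":-1,"translation":[0,3,0],"yaw":0},{"gripper":-1,"translation":[0,1,0],"yaw":0},{"gripper":-1,"translation":[0,1,0],"yaw":0}]}}

```text
time_s: 6.4
position: [538.8, 80.5, 171.3]
orientation: [[-0.991, 0.137, 0.002], [0.137, 0.991, -0.001], [-0.003, -0.001, -1.0]]
force: [3.0, -1.4, 7.7]
finger_gap: 0.344
```

Request:
{"api": "servo_tool", "payload": {"targets": [{"gripper":-1,"translation":[0,0.5,0],"yaw":0},{"gripper":-1,"translation":[0,0.5,0],"yaw":0}]}}

```text
time_s: 6.6
position: [538.9, 81.5, 171.3]
orientation: [[-0.991, 0.137, 0.002], [0.137, 0.991, -0.001], [-0.003, -0.001, -1.0]]
force: [2.9, -2.6, 7.0]
finger_gap: 0.345
```

Request:
{"api": "servo_tool", "payload": {"targets": [{"gripper":-1,"translation":[0,0.5,0],"yaw":0},{"gripper":-1,"translation":[0,0.5,0],"yaw":0}]}}

```text
time_s: 6.8
position: [539.1, 82.4, 171.3]
orientation: [[-0.991, 0.137, 0.002], [0.137, 0.991, -0.001], [-0.002, -0.001, -1.0]]
force: [2.2, -1.7, 7.8]
finger_gap: 0.347
```

Request:
{"api": "servo_tool", "payload": {"targets": [{"gripper":-1,"translation":[0,0.5,0],"yaw":0},{"gripper":-1,"translation":[0,0,0],"yaw":0}]}}

```text
time_s: 7.0
position: [539.2, 83.0, 171.3]
orientation: [[-0.991, 0.137, 0.002], [0.137, 0.991, -0.001], [-0.003, -0.001, -1.0]]
force: [3.3, -1.8, 7.1]
finger_gap: 0.338
```

Request:
{"api": "servo_tool", "payload": {"targets": [{"gripper":-1,"translation":[0,0.5,0],"yaw":0},{"gripper":-1,"translation":[0,0,0],"yaw":0}]}}

```text
time_s: 7.2
position: [539.2, 83.5, 171.3]
orientation: [[-0.991, 0.137, 0.002], [0.137, 0.991, -0.001], [-0.003, -0.001, -1.0]]
force: [2.0, -1.7, 6.7]
finger_gap: 0.341
```

Request:
{"api": "servo_tool", "payload": {"targets": [{"gripper":-1,"translation":[0,0.5,0],"yaw":0},{"gripper":-1,"translation":[0,0,0],"yaw":0}]}}

```text
time_s: 7.4
position: [539.3, 84.0, 171.3]
orientation: [[-0.991, 0.137, 0.002], [0.137, 0.991, -0.001], [-0.003, -0.001, -1.0]]
force: [2.6, -1.3, 7.4]
finger_gap: 0.346
```

Request:
{"api": "servo_tool", "payload": {"targets": [{"gripper":-1,"translation":[0,0.5,0],"yaw":0},{"gripper":-1,"translation":[0,0,0],"yaw":0}]}}

```text
time_s: 7.6
position: [539.4, 84.4, 171.3]
orientation: [[-0.991, 0.137, 0.002], [0.137, 0.991, -0.001], [-0.003, -0.001, -1.0]]
force: [2.9, -1.1, 7.0]
finger_gap: 0.343
```

Request:
{"api": "servo_tool", "payload": {"targets": [{"gripper":-1,"translation":[0,0.4,0],"yaw":0},{"gripper":-1,"translation":[0,0,0],"yaw":0}]}}

```text
time_s: 7.8
position: [539.4, 84.8, 171.3]
orientation: [[-0.991, 0.137, 0.002], [0.137, 0.991, -0.001], [-0.003, -0.001, -1.0]]
force: [3.6, -2.0, 7.2]
finger_gap: 0.341
```

Request:
{"api": "servo_tool", "payload": {"targets": [{"gripper":-1,"translation":[0,0.5,0],"yaw":0},{"gripper":-1,"translation":[0,0,0],"yaw":0}]}}

```text
time_s: 8.0
position: [539.5, 85.3, 171.3]
orientation: [[-0.991, 0.137, 0.002], [0.137, 0.991, -0.001], [-0.003, -0.001, -1.0]]
force: [3.0, -1.2, 6.6]
finger_gap: 0.346
```

Request:
{"api": "servo_tool", "payload": {"targets": [{"gripper":-1,"translation":[0,0.4,0],"yaw":0},{"gripper":-1,"translation":[0,0,0],"yaw":0}]}}

```text
time_s: 8.2
position: [539.5, 85.7, 171.3]
orientation: [[-0.991, 0.137, 0.002], [0.137, 0.991, -0.001], [-0.003, -0.001, -1.0]]
force: [3.4, -2.1, 7.0]
finger_gap: 0.343
```

Request:
{"api": "servo_tool", "payload": {"targets": [{"gripper":-1,"translation":[0,0.5,0],"yaw":0},{"gripper":-1,"translation":[0,0,0],"yaw":0}]}}

```text
time_s: 8.4
position: [539.6, 86.2, 171.3]
orientation: [[-0.991, 0.137, 0.002], [0.137, 0.991, -0.001], [-0.003, -0.001, -1.0]]
force: [2.7, -2.5, 6.9]
finger_gap: 0.345
```

```bash
python3 w.py w6
python3 - <<'E'
import cv2
from plant import manip
im=manip.get_image("side")["color"];cv2.imwrite("pics/side6.png",cv2.resize(im[150:230,270:350],None,fx=7,fy=7,interpolation=cv2.INTER_CUBIC))
a=cv2.imread("pics/w6.png");cv2.imwrite("pics/w6z.png",cv2.resize(a[180:280,280:400],None,fx=6,fy=6,interpolation=cv2.INTER_CUBIC))
print(manip.get_obs()["force"])
E
```

```text
8.4 [539.61758601  86.20068755 171.33098871] [ 2.69449206 -2.54014126  6.92057241] [ 1.37012846e-01  9.90569055e-01 -6.53459108e-04]
[ 3.51070773 -1.57320752  6.61580837]
```

View pics/side6.png

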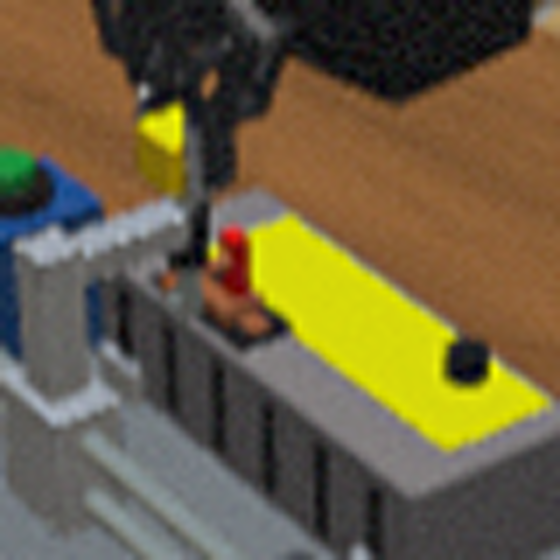

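View pics/w6z.png

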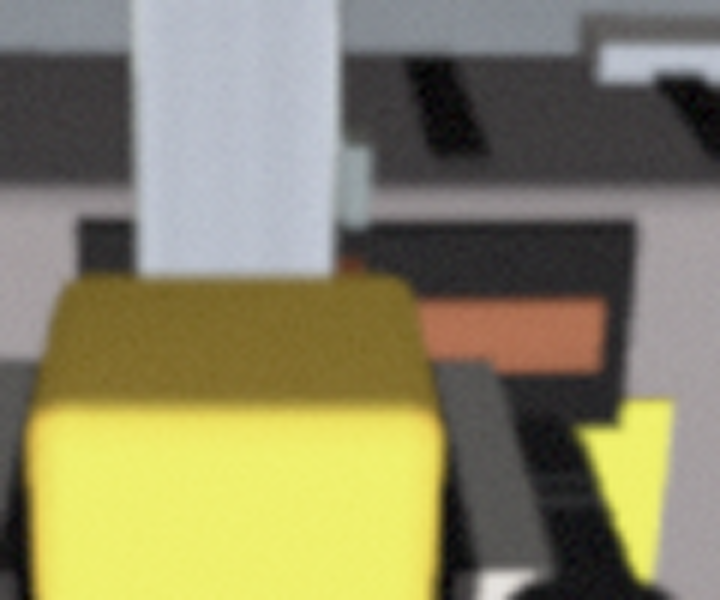

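Request:
{"api": "servo_tool", "payload": {"targets": [{"gripper":-1,"translation":[0,0.4,0],"yaw":0},{"gripper":-1,"translation":[0,0,0],"yaw":0}]}}

```text
time_s: 8.7
position: [539.7, 86.6, 171.4]
orientation: [[-0.991, 0.137, 0.002], [0.137, 0.991, -0.001], [-0.003, -0.001, -1.0]]
force: [2.9, -1.6, 7.3]
finger_gap: 0.337
```

Request:
{"api": "servo_tool", "payload": {"targets": [{"gripper":-1,"translation":[0,0.4,0],"yaw":0},{"gripper":-1,"translation":[0,0,0],"yaw":0}]}}

```text
time_s: 8.9
position: [539.7, 86.8, 171.4]
orientation: [[-0.991, 0.137, 0.002], [0.137, 0.991, -0.001], [-0.003, -0.001, -1.0]]
force: [2.9, -1.8, 7.2]
finger_gap: 0.343
```

Request:
{"api": "servo_tool", "payload": {"targets": [{"gripper":-1,"translation":[0,0.4,0],"yaw":0},{"gripper":-1,"translation":[0,0,0],"yaw":0}]}}

```text
time_s: 9.1
position: [539.8, 87.1, 171.3]
orientation: [[-0.991, 0.137, 0.002], [0.137, 0.991, -0.002], [-0.003, -0.001, -1.0]]
force: [2.8, -3.8, 7.3]
finger_gap: 0.345
```

```bash
python3 -c "
from plant import manip
o=manip.get_obs();print(o['position'],o['force'])"
```

```text
[539.75123312  87.10594621 171.32993979] [ 2.81173206 -3.80456968  7.31182103]
```

Force in y is rising: -3.8 against about -1.7 before. I'll take one more small step to confirm.

Request:
{"api": "servo_tool", "payload": {"targets": [{"gripper":-1,"translation":[0,0.3,0],"yaw":0},{"gripper":-1,"translation":[0,0,0],"yaw":0}]}}

```text
time_s: 9.3
position: [539.8, 87.2, 171.3]
orientation: [[-0.991, 0.137, 0.002], [0.137, 0.991, -0.002], [-0.003, -0.001, -1.0]]
force: [2.1, -3.9, 7.7]
finger_gap: 0.341
```

Request:
{"api": "servo_tool", "payload": {"targets": [{"gripper":-1,"translation":[0,0,0],"yaw":0}]}}

```text
time_s: 9.4
position: [539.8, 87.2, 171.3]
orientation: [[-0.991, 0.137, 0.002], [0.137, 0.991, -0.002], [-0.002, -0.001, -1.0]]
force: [2.4, -3.9, 7.1]
finger_gap: 0.342
```

Request:
{"api": "servo_tool", "payload": {"targets": [{"gripper":-1,"translation":[0,-1,0],"yaw":0},{"gripper":-1,"translation":[0,-0.8,0],"yaw":0},{"gripper":-1,"translation":[0,0,0],"yaw":0}]}}

```text
time_s: 9.7
position: [539.6, 86.3, 171.4]
orientation: [[-0.991, 0.137, 0.003], [0.137, 0.991, -0.0], [-0.003, 0.0, -1.0]]
force: [4.2, 0.0, 7.5]
finger_gap: 0.341
```

Request:
{"api": "servo_tool", "payload": {"targets": [{"gripper":-1,"translation":[0,0,-1],"yaw":0},{"gripper":-1,"translation":[0,0,-1],"yaw":0},{"gripper":-1,"translation":[0,0,-1],"yaw":0},{"gripper":-1,"translation":[0,0,-1],"yaw":0},{"gripper":-1,"translation":[0,0,0],"yaw":0}]}}

```text
time_s: 10.2
position: [539.6, 86.4, 175.2]
orientation: [[-0.991, 0.137, 0.003], [0.137, 0.991, -0.0], [-0.003, 0.0, -1.0]]
force: [4.3, -0.5, 6.3]
finger_gap: 0.339
```

Request:
{"api": "servo_tool", "payload": {"targets": [{"gripper":-1,"translation":[0,0,-0.7],"yaw":0},{"gripper":-1,"translation":[0,0,-0.7],"yaw":0},{"gripper":-1,"translation":[0,0,0],"yaw":0}]}}

```text
time_s: 10.5
position: [539.6, 86.4, 176.5]
orientation: [[-0.991, 0.137, 0.002], [0.137, 0.991, -0.0], [-0.002, 0.0, -1.0]]
force: [4.5, -0.3, 5.7]
finger_gap: 0.343
```

Request:
{"api": "servo_tool", "payload": {"targets": [{"gripper":-1,"translation":[0,0,-0.5],"yaw":0},{"gripper":-1,"translation":[0,0,0],"yaw":0}]}}

```text
time_s: 10.7
position: [539.6, 86.4, 176.9]
orientation: [[-0.991, 0.137, 0.002], [0.137, 0.991, -0.0], [-0.002, 0.0, -1.0]]
force: [4.3, 0.3, 5.5]
finger_gap: 0.34
```

Request:
{"api": "servo_tool", "payload": {"targets": [{"gripper":-1,"translation":[0,0,-0.5],"yaw":0},{"gripper":-1,"translation":[0,0,0],"yaw":0}]}}

```text
time_s: 10.9
position: [539.6, 86.4, 177.4]
orientation: [[-0.991, 0.137, 0.002], [0.137, 0.991, -0.0], [-0.002, 0.0, -1.0]]
force: [3.5, -0.0, 6.5]
finger_gap: 0.342
```

Request:
{"api": "servo_tool", "payload": {"targets": [{"gripper":-1,"translation":[0,0,-0.5],"yaw":0},{"gripper":-1,"translation":[0,0,0],"yaw":0}]}}

```text
time_s: 11.1
position: [539.6, 86.4, 177.8]
orientation: [[-0.991, 0.137, 0.002], [0.137, 0.991, -0.0], [-0.002, 0.0, -1.0]]
force: [4.2, -0.5, 4.8]
finger_gap: 0.346
```

Request:
{"api": "servo_tool", "payload": {"targets": [{"gripper":-1,"translation":[0,0,-0.4],"yaw":0},{"gripper":-1,"translation":[0,0,0],"yaw":0}]}}

```text
time_s: 11.3
position: [539.6, 86.3, 178.2]
orientation: [[-0.991, 0.137, 0.002], [0.137, 0.991, -0.0], [-0.002, 0.0, -1.0]]
force: [4.9, 0.2, 4.4]
finger_gap: 0.343
```

```bash
python3 w.py w7
python3 - <<'E'
import cv2
from plant import manip
a=cv2.imread("pics/w7.png");cv2.imwrite("pics/w7z.png",cv2.resize(a[180:280,280:400],None,fx=6,fy=6,interpolation=cv2.INTER_CUBIC))
print(manip.get_obs()["force"])
E
```

```text
11.3 [539.62753677  86.33763654 178.16856969] [4.94773856 0.16528432 4.38182761] [1.36666554e-01 9.90617103e-01 8.82521458e-05]
[3.52265059 0.25778417 4.56407861]
```

View pics/w7z.png

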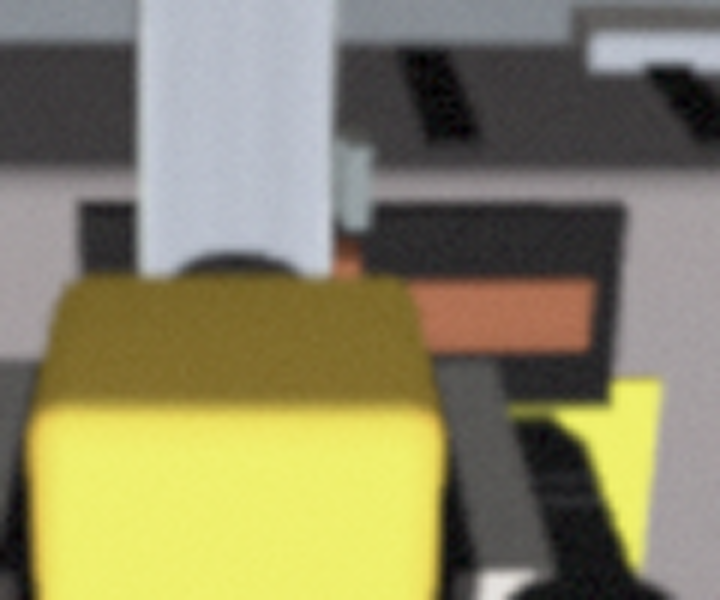

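Request:
{"api": "servo_tool", "payload": {"targets": [{"gripper":-1,"translation":[0,0,-0.4],"yaw":0},{"gripper":-1,"translation":[0,0,0],"yaw":0}]}}

```text
time_s: 11.55
position: [539.6, 86.4, 178.5]
orientation: [[-0.991, 0.137, 0.002], [0.137, 0.991, -0.0], [-0.002, 0.0, -1.0]]
force: [5.2, -0.1, 5.3]
finger_gap: 0.341
```

Request:
{"api": "servo_tool", "payload": {"targets": [{"gripper":-1,"translation":[0,0,-0.4],"yaw":0},{"gripper":-1,"translation":[0,0,0],"yaw":0}]}}

```text
time_s: 11.75
position: [539.6, 86.4, 178.8]
orientation: [[-0.991, 0.137, 0.002], [0.137, 0.991, -0.0], [-0.002, 0.0, -1.0]]
force: [4.3, 0.2, 5.6]
finger_gap: 0.344
```

Request:
{"api": "servo_tool", "payload": {"targets": [{"gripper":-1,"translation":[0,0,-0.4],"yaw":0},{"gripper":-1,"translation":[0,0,0],"yaw":0}]}}

```text
time_s: 11.95
position: [539.5, 86.4, 179.1]
orientation: [[-0.991, 0.137, 0.002], [0.137, 0.991, -0.0], [-0.002, 0.0, -1.0]]
force: [5.1, 0.4, 3.4]
finger_gap: 0.341
```

Request:
{"api": "servo_tool", "payload": {"targets": [{"gripper":-1,"translation":[0,0,-0.4],"yaw":0},{"gripper":-1,"translation":[0,0,0],"yaw":0}]}}

```text
time_s: 12.15
position: [539.6, 86.4, 179.2]
orientation: [[-0.991, 0.137, 0.002], [0.137, 0.991, -0.0], [-0.002, -0.0, -1.0]]
force: [6.2, 0.2, 4.2]
finger_gap: 0.344
```

Request:
{"api": "servo_tool", "payload": {"targets": [{"gripper":-1,"translation":[0,0,-0.4],"yaw":0},{"gripper":-1,"translation":[0,0,0],"yaw":0}]}}

```text
time_s: 12.35
position: [539.6, 86.4, 179.3]
orientation: [[-0.991, 0.137, 0.001], [0.137, 0.991, -0.0], [-0.001, -0.0, -1.0]]
force: [6.4, -0.5, 2.9]
finger_gap: 0.342
```

Request:
{"api": "servo_tool", "payload": {"targets": [{"gripper":-1,"translation":[0,0,-0.3],"yaw":0},{"gripper":-1,"translation":[0,0,0],"yaw":0}]}}

```text
time_s: 12.55
position: [539.5, 86.4, 179.3]
orientation: [[-0.991, 0.137, 0.001], [0.137, 0.991, -0.0], [-0.001, -0.0, -1.0]]
force: [5.3, 0.1, 1.0]
finger_gap: 0.344
```

Contact is clear: the push force fell from about 5 N to 1 N with z stuck at 179.3, 8 mm up from the held-down position. I'll release.

Request:
{"api": "servo_tool", "payload": {"targets": [{"gripper":-0.28,"translation":[0,0,0],"yaw":0},{"gripper":-0.22,"translation":[0,0,0],"yaw":0},{"gripper":-0.1,"translation":[0,0,0],"yaw":0},{"gripper":0.2,"translation":[0,0,0],"yaw":0},{"gripper":0.4,"translation":[0,0,0],"yaw":0}]}}

```text
time_s: 13.05
position: [538.7, 86.6, 179.6]
orientation: [[-0.991, 0.136, -0.001], [0.136, 0.991, -0.0], [0.001, -0.0, -1.0]]
force: [-1.0, -0.3, -0.1]
finger_gap: 0.701
```

Request:
{"api": "servo_tool", "payload": {"targets": [{"gripper":0.4,"translation":[0,0,0],"yaw":0},{"gripper":0.4,"translation":[0,0,0],"yaw":0}]}}

```text
time_s: 13.25
position: [538.9, 86.6, 179.9]
orientation: [[-0.991, 0.136, -0.0], [0.136, 0.991, 0.0], [0.0, -0.0, -1.0]]
force: [0.0, 0.1, 0.4]
finger_gap: 0.702
```

```bash
python3 w.py w8
python3 - <<'E'
import cv2
from plant import manip
im=manip.get_image("side")["color"];cv2.imwrite("pics/side8.png",cv2.resize(im[150:230,270:350],None,fx=7,fy=7,interpolation=cv2.INTER_CUBIC))
a=cv2.imread("pics/w8.png");cv2.imwrite("pics/w8z.png",cv2.resize(a[180:330,240:420],None,fx=4,fy=4,interpolation=cv2.INTER_CUBIC))
print(manip.get_obs()["force"])
E
```

```text
13.25 [538.85542463  86.57505925 179.91283339] [0.04674121 0.06631738 0.37931589] [ 1.36338836e-01  9.90662264e-01 -6.12047828e-06]
[ 1.19129819 -0.36429106 -0.10723085]
```

View pics/side8.png

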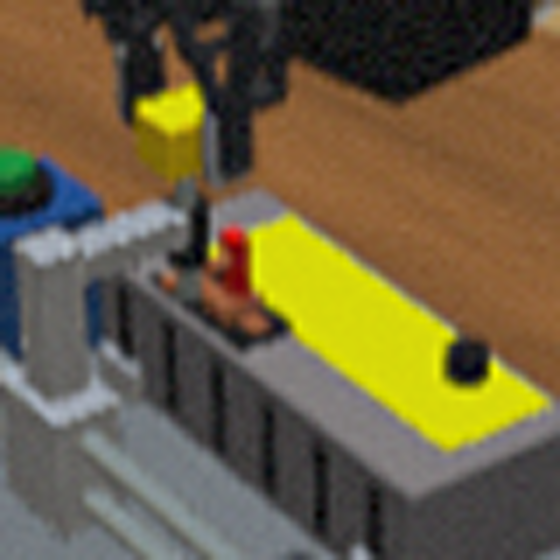

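View pics/w8z.png

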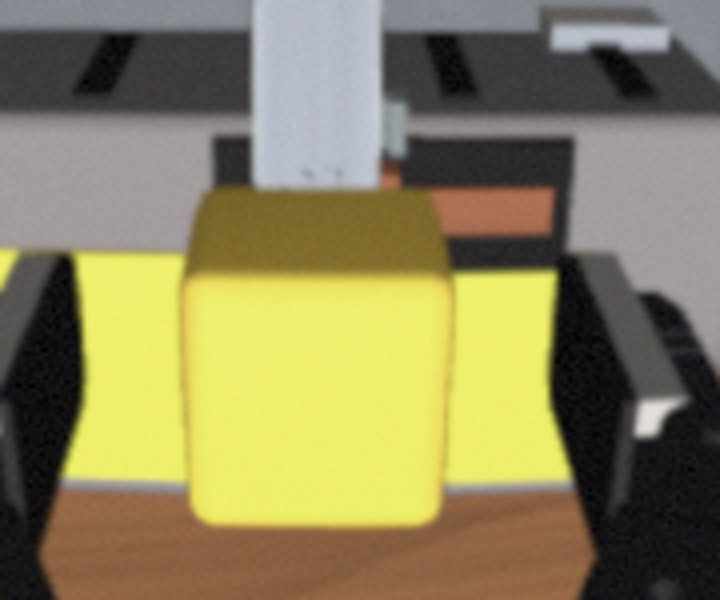

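Request:
{"api": "servo_tool", "payload": {"targets": [{"gripper":0.4,"translation":[0,0,-10],"yaw":0},{"gripper":0.4,"translation":[0,0,-35],"yaw":0},{"gripper":0.4,"translation":[0,0,-45],"yaw":0},{"gripper":0.4,"translation":[0,0,-10],"yaw":0},{"gripper":0.4,"translation":[0,0,0],"yaw":0}]}}

```text
time_s: 13.85
position: [539.7, 86.7, 283.7]
orientation: [[-0.991, 0.136, 0.006], [0.136, 0.991, 0.001], [-0.006, 0.001, -1.0]]
force: [-0.1, -0.4, 0.2]
finger_gap: 0.701
```

Request:
{"api": "servo_tool", "payload": {"targets": [{"gripper":0.4,"translation":[20,20,0],"yaw":0},{"gripper":0,"translation":[20,40,0],"yaw":0},{"gripper":-1,"translation":[0,10,0],"yaw":0},{"gripper":-1,"translation":[0,0,0],"yaw":0},{"gripper":-1,"translation":[0,0,0],"yaw":0}]}}

```text
time_s: 14.35
position: [508.9, 160.8, 278.7]
orientation: [[-0.991, 0.136, -0.002], [0.136, 0.991, -0.001], [0.002, -0.001, -1.0]]
force: [1.7, 0.2, 0.7]
finger_gap: 0.019
```

```bash
python3 w.py w9
python3 - <<'E'
import cv2
from plant import manip
im=manip.get_image("side")["color"];cv2.imwrite("pics/side9f.png",im);cv2.imwrite("pics/side9.png",cv2.resize(im[150:230,250:350],None,fx=7,fy=7,interpolation=cv2.INTER_CUBIC))
a=cv2.imread("pics/w9.png");cv2.imwrite("pics/w9z.png",cv2.resize(a[130:290,200:460],None,fx=3,fy=3,interpolation=cv2.INTER_CUBIC))
print(manip.get_obs()["force"])
E
```

```text
14.35 [508.86018427 160.81174084 278.7041621 ] [1.67202173 0.19216952 0.68248438] [ 0.13625029  0.99067355 -0.00133319]
[-0.45400478 -0.23251269 -0.59000596]
```

View pics/side9.png

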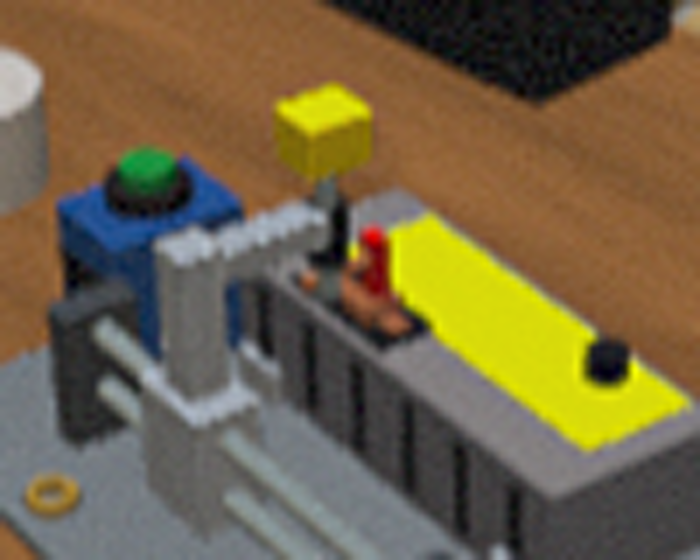

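View pics/w9z.png

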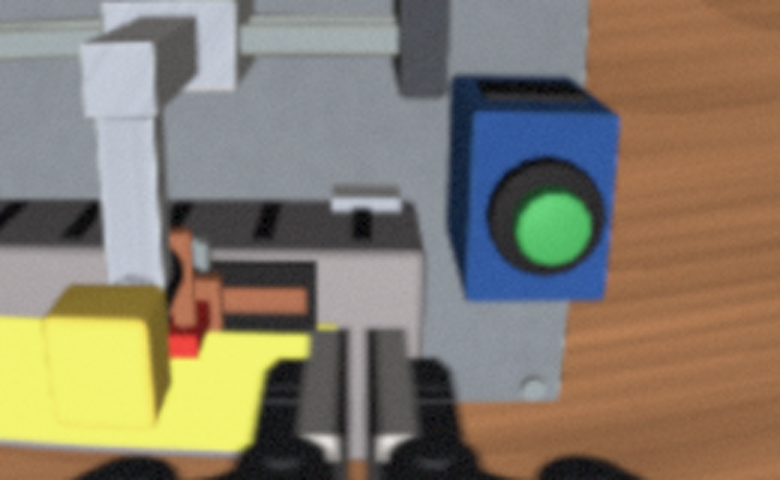

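Run:
```python
from h import *; import json
o=json.load(open("pics/w9.json")); o={k:np.array(v) for k,v in o.items()}
Z=lambda p:(p[0]/3+200-.33,p[1]/3+130-.33); S=lambda p:(p[0]/7+250-.43,p[1]/7+150-.43)
S0=lambda p:(p[0]/5+230-.4,p[1]/5+160-.4)
T0=lambda p:(p[0]/5+220-.4,p[1]/5+155-.4)
wr=lambda p:wray(o,Z(p),o["mount"],o["f"],o["cx"],o["cy"])
for w,s in (((48,374),(318,135)),((155,376),(275,119))): print("cap",tri([wr(w),ray("side",S(s))]))
# initial for reference: w1 corners + side0
q=json.load(open("pics/w2.json"));q={k:np.array(v) for k,v in q.items()}
Z2=lambda p:(p[0]/5+220-.4,p[1]/5+170-.4)
for w,s in (((324,194),(402,99)),((560,194),(366,80))): print("cap0",tri([wray(q,Z2(w),q["mount"],q["f"],q["cx"],q["cy"]),ray("side",S0(s))]))
X,r=tri([wr((553,229)),ray("side",S((149,165))),ray("top",T0((114,219)))]);print("start",X,r)
X,r=tri([wr((553,229)),ray("side",S((149,165)))]);print("start",X,r)
a,d=wr((553,229))
for z in (105,110,115): print(z,a+d*(z-a[2])/d[2],onz("top",T0((115,219)),z))
```

```text
cap (array([531.62931345,  74.49964086, 204.87134337]), [np.float64(5.951904082952573), np.float64(5.9519040829524945)])
cap (array([535.04028167, 104.01963736, 200.81511951]), [np.float64(7.984740818419451), np.float64(7.984740818419594)])
cap0 (array([ 5.15137007e+02, -3.18552489e-01,  2.02134350e+02]), [np.float64(0.8531173889496458), np.float64(0.8531173889497075)])
cap0 (array([517.77567269,  30.72539349, 201.5405424 ]), [np.float64(0.94948280527602), np.float64(0.9494828052761075)])
start [547.06265921 225.32196894 115.68020236] [np.float64(0.47152860700125543), np.float64(1.2082947843488603), np.float64(1.6257951968238846)]
start [547.59110202 224.68689909 115.77522187] [np.float64(0.41308651373324656), np.float64(0.4130865137332709)]
105 [551.18912488 226.7645202  105.        ] [548.5574166  227.84053946 105.        ]
110 [549.34108719 225.88490163 110.        ] [547.31604359 226.89642311 110.        ]
115 [547.49304951 225.00528307 115.        ] [546.07467059 225.95230675 115.        ]
```

Run:
```python
import cv2,numpy as np
a=cv2.imread("pics/side0.png")[165:205,280:330]; b=cv2.imread("pics/side9f.png")[155:195,270:320]
cv2.imwrite("pics/cmp.png",np.hstack([cv2.resize(x,(400,320),interpolation=cv2.INTER_CUBIC) for x in (a,b)]))
```

```text
(no output)
```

View pics/cmp.png

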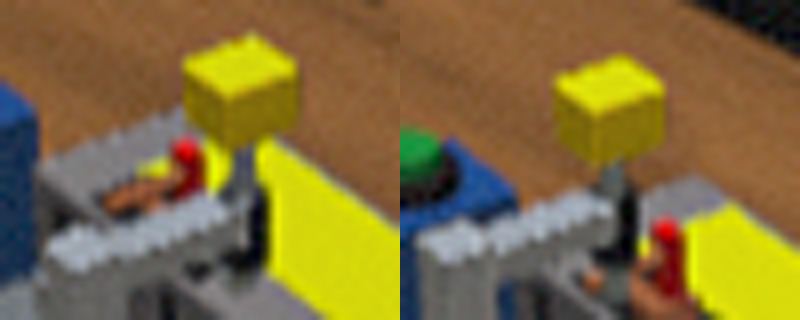

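```bash
python3 w.py w10
python3 - <<'E'
from h import *; import json
L=lambda n:{k:np.array(v) for k,v in json.load(open(f"pics/{n}.json")).items()}
o=L("w9");q=L("w2")
print(L("w10")["position"],o["position"])
Z=lambda p:(p[0]/3+200-.33,p[1]/3+130-.33)
A=lambda p:(p[0]/8+280-.44,p[1]/8+165-.44);B=lambda p:(p[0]/8+270-.44,p[1]/8+155-.44)
Z2=lambda p:(p[0]/5+220-.4,p[1]/5+170-.4)
W=lambda o,p:wray(o,p,o["mount"],o["f"],o["cx"],o["cy"])
for w,s in (((48,374),(201,110)),((155,376),(155,85))): print("cap now",tri([W(o,Z(w)),ray("side",B(s))]))
for w,s in (((324,194),(233,97)),((560,194),(183,66))): print("cap0",tri([W(q,Z2(w)),ray("side",A(s))]))
E
```

```text
14.45 [509.08545689 160.3252083  279.21522903] [-0.45400478 -0.23251269 -0.59000596] [ 1.37576584e-01  9.90490763e-01 -8.55951131e-04]
[509.08545689 160.3252083  279.21522903] [508.86018427 160.81174084 278.7041621 ]
cap now (array([530.93929284,  75.23729784, 206.64674682]), [np.float64(5.800208430201853), np.float64(5.8002084302018035)])
cap now (array([534.62530182, 104.60525575, 204.64865897]), [np.float64(6.5854038861284145), np.float64(6.585403886128255)])
cap0 (array([511.80142717,   1.36934104, 212.10947406]), [np.float64(0.7473930406927416), np.float64(0.7473930406927378)])
cap0 (array([514.99639972,  30.27355582, 212.06833126]), [np.float64(0.003424867416416999), np.float64(0.0034248674162114644)])
```

Run:
```python
import cv2
a=cv2.imread("pics/w10.png")[215:285,205:275];cv2.imwrite("pics/w10z.png",cv2.resize(a,None,fx=8,fy=8,interpolation=cv2.INTER_CUBIC))
```

```text
(no output)
```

View pics/w10z.png

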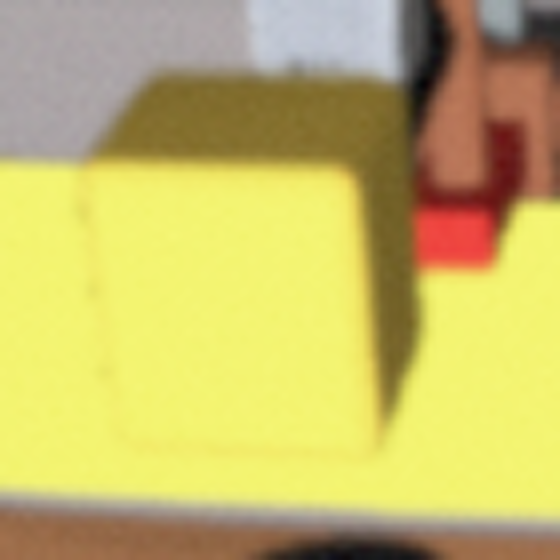

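Run:
```python
from h import *; import json
L=lambda n:{k:np.array(v) for k,v in json.load(open(f"pics/{n}.json")).items()}
o=L("w10")
Z=lambda p:(p[0]/8+205-.44,p[1]/8+215-.44)
B=lambda p:(p[0]/8+270-.44,p[1]/8+155-.44)
W=lambda o,p:wray(o,p,o["mount"],o["f"],o["cx"],o["cy"])
for w,s in (((88,162),(201,110)),((355,165),(155,85))): print("cap now",tri([W(o,Z(w)),ray("side",B(s))]))
```

```text
cap now (array([522.47271845,  74.55817083, 205.15138084]), [np.float64(1.545923654396248), np.float64(1.54592365439628)])
cap now (array([525.2076843 , 102.48781558, 204.36614997]), [np.float64(0.4967176100734429), np.float64(0.49671761007327947)])
```

Cap top is now 205 mm against 212 mm before (same method), so the plunger is about 7–8 mm down and hooked, and the lip is visible beyond the pin. Next is the button at about (547,225,115).

Request:
{"api": "servo_tool", "payload": {"targets": [{"gripper":-1,"translation":[-15,35,0],"yaw":0},{"gripper":-1,"translation":[-14,35,0],"yaw":0},{"gripper":-1,"translation":[0,0,40],"yaw":0},{"gripper":-1,"translation":[0,0,45],"yaw":0},{"gripper":-1,"translation":[0,0,40],"yaw":0}]}}

```text
time_s: 15.0
position: [547.4, 226.0, 152.6]
orientation: [[-0.991, 0.137, -0.001], [0.137, 0.991, -0.001], [0.001, -0.001, -1.0]]
force: [-0.2, -1.0, -0.4]
finger_gap: 0.0
```

Request:
{"api": "servo_tool", "payload": {"targets": [{"gripper":-1,"translation":[0,0,14],"yaw":0},{"gripper":-1,"translation":[0,0,0],"yaw":0},{"gripper":-1,"translation":[0,0,0],"yaw":0}]}}

```text
time_s: 15.3
position: [548.0, 226.6, 143.2]
orientation: [[-0.991, 0.137, 0.003], [0.137, 0.991, 0.001], [-0.003, 0.001, -1.0]]
force: [-0.5, 0.3, 0.2]
finger_gap: -0.003
```

```bash
python3 w.py w11
```

```text
15.3 [548.04879462 226.55220692 143.22624626] [-0.4691904   0.32952561  0.15165558] [0.13709144 0.99055762 0.00124371]
```

View pics/w11.png

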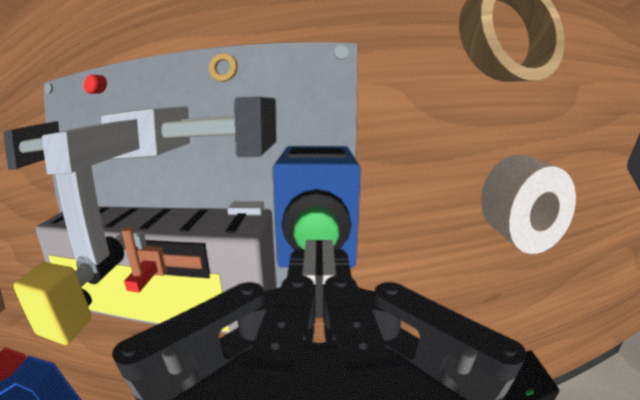

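Request:
{"api": "servo_tool", "payload": {"targets": [{"gripper":-1,"translation":[0,0,10],"yaw":0},{"gripper":-1,"translation":[0,0,6],"yaw":0},{"gripper":-1,"translation":[0,0,4],"yaw":0},{"gripper":-1,"translation":[0,0,2],"yaw":0},{"gripper":-1,"translation":[0,0,0],"yaw":0}]}}

```text
time_s: 15.85
position: [546.9, 226.7, 118.7]
orientation: [[-0.991, 0.136, -0.001], [0.136, 0.991, -0.0], [0.0, -0.0, -1.0]]
force: [-0.3, -0.2, 1.9]
finger_gap: 0.002
```

Request:
{"api": "servo_tool", "payload": {"targets": [{"gripper":-1,"translation":[0,0,2],"yaw":0},{"gripper":-1,"translation":[0,0,2],"yaw":0},{"gripper":-1,"translation":[0,0,0],"yaw":0}]}}

```text
time_s: 16.15
position: [547.2, 226.8, 115.2]
orientation: [[-0.991, 0.136, 0.001], [0.136, 0.991, 0.0], [-0.001, 0.0, -1.0]]
force: [-1.6, -0.7, 3.6]
finger_gap: 0.001
```

Request:
{"api": "servo_tool", "payload": {"targets": [{"gripper":-1,"translation":[0,0,1],"yaw":0},{"gripper":-1,"translation":[0,0,1],"yaw":0},{"gripper":-1,"translation":[0,0,0],"yaw":0}]}}

```text
time_s: 16.45
position: [547.2, 226.8, 113.1]
orientation: [[-0.991, 0.136, 0.0], [0.136, 0.991, 0.0], [-0.0, 0.0, -1.0]]
force: [-1.9, -0.6, 4.3]
finger_gap: -0.001
```

Request:
{"api": "servo_tool", "payload": {"targets": [{"gripper":-1,"translation":[0,0,1],"yaw":0},{"gripper":-1,"translation":[0,0,0],"yaw":0},{"gripper":-1,"translation":[0,0,0],"yaw":0}]}}

```text
time_s: 16.75
position: [547.2, 226.8, 113.0]
orientation: [[-0.991, 0.136, 0.001], [0.136, 0.991, 0.0], [-0.001, 0.0, -1.0]]
force: [-3.4, -1.0, 7.9]
finger_gap: -0.001
```

Request:
{"api": "servo_tool", "payload": {"targets": [{"gripper":-1,"translation":[0,0,1],"yaw":0},{"gripper":-1,"translation":[0,0,0],"yaw":0},{"gripper":-1,"translation":[0,0,0],"yaw":0}]}}

```text
time_s: 17.05
position: [547.3, 226.9, 112.9]
orientation: [[-0.991, 0.136, 0.002], [0.136, 0.991, 0.001], [-0.001, 0.001, -1.0]]
force: [-5.1, -2.4, 11.3]
finger_gap: 0.003
```

The button is on its stop at z=113, with the force rising to 11 N. I'll release and back away.

Request:
{"api": "servo_tool", "payload": {"targets": [{"gripper":-1,"translation":[0,0,-6],"yaw":0},{"gripper":-1,"translation":[0,0,-20],"yaw":0},{"gripper":-1,"translation":[0,0,-45],"yaw":0},{"gripper":-1,"translation":[0,0,-45],"yaw":0},{"gripper":-1,"translation":[0,0,-45],"yaw":0}]}}

```text
time_s: 17.55
position: [546.9, 226.6, 272.4]
orientation: [[-0.991, 0.136, -0.001], [0.136, 0.991, -0.0], [0.001, -0.001, -1.0]]
force: [0.5, 0.2, -1.1]
finger_gap: 0.005
```

Request:
{"api": "servo_tool", "payload": {"targets": [{"gripper":-1,"translation":[20,0,0],"yaw":0},{"gripper":-1,"translation":[20,0,0],"yaw":0},{"gripper":-1,"translation":[0,0,0],"yaw":0},{"gripper":-1,"translation":[0,0,0],"yaw":0},{"gripper":-1,"translation":[0,0,0],"yaw":0}]}}

```text
time_s: 18.05
position: [507.9, 232.0, 270.9]
orientation: [[-0.991, 0.137, -0.001], [0.137, 0.991, -0.001], [0.001, -0.001, -1.0]]
force: [0.8, 0.4, -0.4]
finger_gap: 0.002
```

```bash
python3 w.py w12
python3 - <<'E'
import cv2
from plant import manip
a=cv2.imread("pics/w12.png");cv2.imwrite("pics/w12z.png",cv2.resize(a[60:310,120:420],None,fx=2.4,fy=2.4,interpolation=cv2.INTER_CUBIC))
im=manip.get_image("side")["color"];cv2.imwrite("pics/side12.png",cv2.resize(im[150:270,230:370],None,fx=5,fy=5,interpolation=cv2.INTER_CUBIC))
E
```

```text
18.05 [507.91830115 232.0252161  270.89371285] [ 0.80651532  0.44010435 -0.35636208] [ 1.36638457e-01  9.90620718e-01 -7.25008435e-04]
```

View pics/w12z.png

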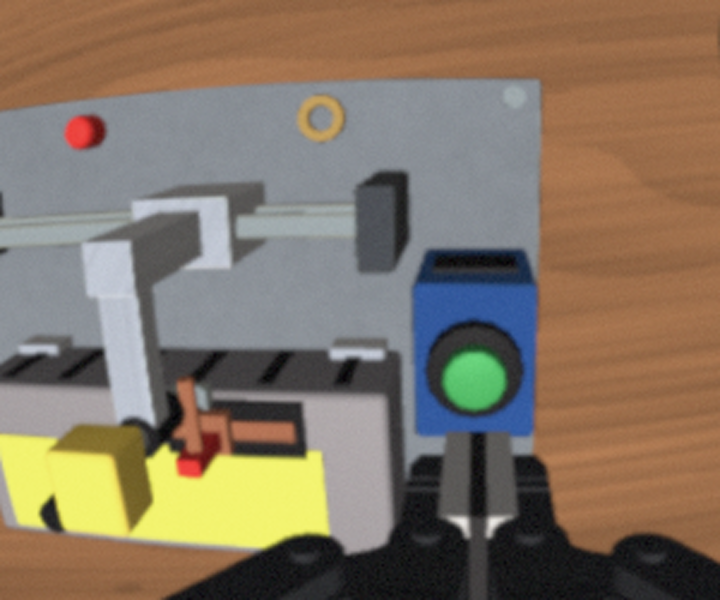

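View pics/side12.png

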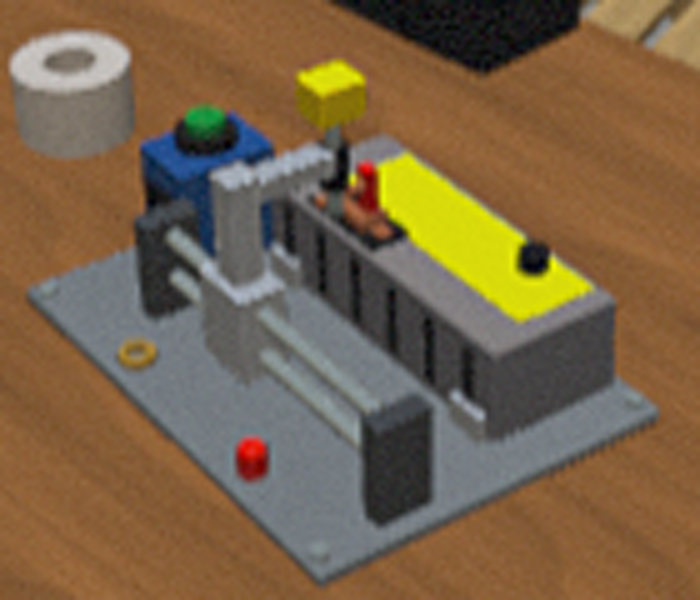

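The button is up, the pin is still between shank and lip, the cap is in the same place, and the ring and red cap haven't moved. I'll hand in.

```bash
python3 -c "
from plant import manip
print(manip.hand_in())"
```

```text
the job is handed in; nothing more can be done
None
```

The pin is hooked, the start button has been pressed and released, and I handed the job in at about 18 s of the 64 s allowed. The hand-in gave no verdict.

- **Plunger and slide:** I pinched the cap and pushed it down about 15 mm, with the spring force reading about 7.4 N. I then slid the probe about 74 mm along the rail.
- **Contact with the pin:** The side force rose from about 1.7 N to 3.9 N, so roughly 2.4 N was on the pin. I backed off about 1 mm.
- **Hooking:** The plunger rose about 8 mm, then stopped against the pin, and my push force fell to about 1 N. I let go, and the probe stayed put.
- **Start button:** The press reached its stop after about 6 mm of travel. The force then rose to 11 N on the button only, and I released it.

**Last checks:**
- **Plunger position:** After release the cap top measured 7.3 mm lower than at the start, good to about 1 mm, which fits the expected 8 mm. My first try at this gave a bad fit (6–8 mm residuals) because I had picked the wrong image corners. Redone, the residuals were 0.5–1.5 mm.
- **Height offset:** That same measurement read the starting cap height about 3 mm low (212 mm against 215 mm), so I relied on the difference only.
- **Final pictures:** The pin lies between shank and lip, the button is up, and the ring and red cap look unmoved. The gripper is clear, with wrist force near zero. I didn't measure the other bystanders again, but the arm went nowhere near them at low height.

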